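Set out empty jars for a test fill

ROBOT

A 6-joint arm with a two-finger parallel gripper is mounted at the origin on the work surface. World frame = base frame: x ahead of the robot, y to its left, z up, the work surface at z = 0. Lengths are in m, angles in rad, forces in N, time in s.
With the tool pointing down it reaches from about 0.3 to 0.775 m from the base axis. Payload 14.6 kg.
Tool frame: the origin (TCP) lies between the finger pads; the fingertips stand 22 mm ahead of it and the grasp point (between the pads) lies 3 mm ahead of it; z points along the fingers, y is the line along which they close (so a half turn about z gives the same grasp; the last joint's range is limited). The gripper opens to 85 mm and grips with 20 to 120 N. Pads are 22 mm wide; open, the fingers measure 114 mm over their backs; the gripper's body (76 mm by 85 mm) begins 54 mm behind the grasp point. The pads swing forward as they close: fully open they stand 13 mm farther back than shut.
Start: joints at [1.23, 0.3, 1.521, -0, 1.321, -0.067], TCP at [0.149, 0.53, 0.253] pointing down, gripper open.
Joint ranges: [-3.03, 3.03], [-0.79, 2.21], [0.23, 2.52], [-1.04, 4.18], [0, 3.07], [-2.55, 2.55]. Speed limits (rad/s): [2.22, 2.22, 2.57, 3.14, 3.14, 3.14].

INTERFACE

Orientations are given as a unit quaternion [w, x, y, z].
In Python, from station import status, imaging, order gives the robot as it stands.
- The arm moves only by the tool carry_out, never from a script. Its argument "motion" is a list of rows, each an object with "xyz": the shift along the tool's x, y, z in normalised numbers (1 is 800 mm), a list of three; "rotation": the turn, a rotation vector about the tool's x, y, z in shares of pi/2 rad (1.0 is pi/2 rad), a list of three; "gripper": the opening, from 0 (shut) to 1 (fully open). A call has 1 to 12 rows; each row is the pose to reach, as a shift and turn from the pose commanded when the call began, along the tool's axes at that moment; what a row does not reach only later rows make up. A row lasts 1/8 s, in which the tool goes at most 62.5 mm and 10.7 degrees, less where a joint would pass 70% of its speed; a pose out of reach is approached as far as the arm can. Shift and turn numbers lie between -1 and 1, and a call with a number outside is refused. A call with a gripper value outside its range is refused whole. The fingers move at their own pace and stop on an object; "newtons" is the grip in N (left out, the last holds). Time passes only in rows, so rows that repeat a pose let the fingers close. It gives the time, the measured TCP pose, the force, the opening and the grip force at its end, in the units of the state.
- status.observe(): the state, without advancing time (a new reading comes with each control period).
- imaging.snapshot(name): name is "side" or "top" or "wrist"; returns a dict with "img" (420x560x3 uint8, red, green, blue), "fx", "fy", "cx", "cy" (pixels), "view" (4x4, takes a point from world to camera coordinates); the wrist camera has in their place "hand_eye" (4x4, takes a point from camera to tool coordinates, whose origin is the TCP and whose axes are the flange's). Camera axes: x right, y up, looking along -z (the intrinsics and any distortion apply to the point x, -y, -z); pixel columns grow to the right and rows downward; lengths in m; the calibration is good to about 2 mm. A picture is of the moment at which its call begins: read the wrist's pose just before it. There is no depth.
- order.hand_in(): hands the job in; it is judged then, once.
The state is a dict: "time_s": time; "joints": joint angles; "qd": joint speeds; "joint_torque": joint torques, N m; "position": TCP position; "tcp_rot": TCP orientation; "force": force on the tool from outside, world axes, zero at the start; "wrist_torque": the same for the moment, N m; "opening": opening from 0.0 (shut) to 1.0 (fully open); "gripper_force": force on a finger pad.
Only numpy, scipy, OpenCV 4.12 (cv2) and the standard library are available. Lean on these libraries where they do the work, as an engineer would, in place of code of your own. Each camera call takes 0.05 s, during which the arm holds its last target. There are 200 camera calls.

TASK

Set out the three empty, open amber jars for a test fill: stand each one upright in the round nest whose recess fits it (blue for the large jar, white for the medium, green for the small), largest jar first, then the medium, then the small. They are glass, so set them down gently rather than dropping them, and leave the capped jars, the clear jar and the loose cap where they are.

Things in the scene. Friction and masses are not known exactly. Their poses are not given: they have to be found in the camera images.
- jar_large: large empty amber glass jar, open at the top, standing upright: 64 mm diameter, 76 mm high, wall 3 mm, straight side up to 62 mm, then a neck of 58 mm diameter. Loose, about 160 g. Origin: centre of its underside; z up along its axis.
- jar_medium: medium empty amber glass jar, open at the top, standing upright: 50 mm diameter, 62 mm high, wall 3 mm, straight side up to 48 mm, then a neck of 44 mm diameter. Loose, about 100 g. Origin: centre of its underside; z up along its axis.
- jar_small: small empty amber glass jar, open at the top, standing upright: 38 mm diameter, 50 mm high, wall 3 mm, straight side up to 36 mm, then a neck of 32 mm diameter. Loose, about 60 g. Origin: centre of its underside; z up along its axis.
- nest_large: blue plastic jar nest, a round disc with a shallow recess for the large jar, fixed to the bench: 94 mm outer diameter, 10 mm high; recess 74 mm in diameter, 6 mm deep, its floor 4 mm above the bench. Origin: centre of its underside, on the bench; z up.
- nest_medium: white plastic jar nest, a round disc with a shallow recess for the medium jar, fixed to the bench: 80 mm outer diameter, 10 mm high; recess 60 mm in diameter, 6 mm deep, its floor 4 mm above the bench. Origin: centre of its underside, on the bench; z up.
- nest_small: green plastic jar nest, a round disc with a shallow recess for the small jar, fixed to the bench: 68 mm outer diameter, 10 mm high; recess 48 mm in diameter, 6 mm deep, its floor 4 mm above the bench. Origin: centre of its underside, on the bench; z up.
- capped_large: filled amber jar closed with a black cap, 64 mm diameter, 78 mm high with the cap; loose, stays where it is. Origin: centre of its underside.
- capped_small: filled amber jar closed with a black cap, 38 mm diameter, 52 mm high with the cap; loose, stays where it is. Origin: centre of its underside.
- clear_jar: open jar of clear glass, 50 mm diameter, 62 mm high; loose, stays where it is. Origin: centre of its underside.
- lid: loose black cap lying flat on the bench, 64 mm diameter, 14 mm high; stays where it is. Origin: centre of its underside.

How it is judged:
On the way, in this order (a step that is already met when the one before it is completed fails the run):
1. the large amber jar stands released in the blue nest (horizontal distance between jar_large and nest_large below 0.008 m and z of jar_large in the frame of nest_large below 0.007 m and angle between jar_large's own z axis and vertical below 0.1 rad and linear speed of jar_large below 0.02 m/s and contact force between the fingers and jar_large below 0.1 N), for 0.2 s.
2. the medium amber jar stands released in the white nest (horizontal distance between jar_medium and nest_medium below 0.008 m and z of jar_medium in the frame of nest_medium below 0.007 m and angle between jar_medium's own z axis and vertical below 0.1 rad and linear speed of jar_medium below 0.02 m/s and contact force between the fingers and jar_medium below 0.1 N), for 0.2 s.
3. the small amber jar stands released in the green nest (horizontal distance between jar_small and nest_small below 0.008 m and z of jar_small in the frame of nest_small below 0.007 m and angle between jar_small's own z axis and vertical below 0.1 rad and linear speed of jar_small below 0.02 m/s and contact force between the fingers and jar_small below 0.1 N), for 0.2 s.
At the end, for the whole second after the job is handed in: Each of the three open amber jars stands upright (within 0.1 rad) on the floor of its own nest, its underside less than 7 mm above the bench and its centre within 8 mm of the nest's centre, released and at rest (all of step 1 and all of step 2 and all of step 3); the robot touches nothing.
It fails at once if a capped jar, the clear jar or the loose cap was moved more than 15 mm (distance of any of capped_large, capped_small, clear_jar, lid from where it was at the start of the episode above 0.015 m).
It fails at once if a glass jar was dropped from more than about 20 mm, thrown or knocked flying (over 0.6 m/s while out of the fingers) ((linear speed of jar_large above 0.6 m/s and contact force between the fingers and jar_large below 0.05 N) or (linear speed of jar_medium above 0.6 m/s and contact force between the fingers and jar_medium below 0.05 N) or (linear speed of jar_small above 0.6 m/s and contact force between the fingers and jar_small below 0.05 N)).
It also fails if it takes over 90 s, if anything falls off the work surface, if the arm or the gripper's body presses on something with over 40 N, if the wrist force passes 120 N, or if a joint passes its speed limit or range.

## Working session

There is one attempt and no reset: what is moved stays moved. The work goes in short steps, Python scripts to look and compute and a tool call to move; the robot and the scene stay as the last step left them, time stands still between calls to the robot, and variables do not carry over. Pictures are saved under pics/ and viewed, at most 14 in all, crops included, and the job is handed in when it is done.

Besides the shell and the picture viewer there is one more tool, called as a command line: name --argument value ..., lists and objects as JSON in quotes. carry_out: Moves the arm, as the interface text tells. Its arguments: {"type":"object","properties":{"motion":{"type":"array","items":{"type":"object","properties":{"xyz":{"type":"array","items":{"type":"number"}},"rotation":{"type":"array","items":{"type":"number"}},"gripper":{"type":"number"}}}},"newtons":{"type":"number"}},"required":["motion"]}

```bash
mkdir -p pics; ls
python3 - <<'E'
from station import status, imaging
import cv2,numpy as np
print(status.observe())
for n in("top","side"):
    s=imaging.snapshot(n); cv2.imwrite(f"pics/{n}0.png",s["img"][:,:,::-1]); np.save(f"{n}0.npy",s,allow_pickle=True)
    print(n,{k:(np.round(v,4).tolist() if k!="img" else 0) for k,v in s.items()})
E
```

```text
pics
{'time_s': 0.0, 'joints': array([ 1.23041792e+00,  3.00505079e-01,  1.52162298e+00, -5.73044441e-06,
        1.32072070e+00, -6.65832378e-02]), 'qd': array([-1.53091009e-03,  1.93281125e-03, -7.62300428e-04, -4.80652412e-04,
       -2.85497004e-05,  1.55579312e-04]), 'joint_torque': array([-1.14593244e-03, -5.43501663e+01, -3.61785471e+01, -1.10788753e-04,
        4.06905689e-03,  5.67546490e-07]), 'position': array([0.14863212, 0.52930026, 0.25268494]), 'tcp_rot': array([-1.24198560e-04,  1.36469656e-01,  9.90644052e-01, -6.15657931e-04]), 'force': array([-0.19225831, -0.47214094,  0.51844775]), 'wrist_torque': array([-0.02396438, -0.00465563,  0.02264141]), 'gripper_force': 0.0, 'opening': 0.999825835965665}
top {'img': 0, 'fx': 414.5547, 'fy': 414.5547, 'cx': 286.1587, 'cy': 213.5289, 'view': [[-0.0251, -0.9997, 0.0033, 0.0231], [0.9939, -0.0246, 0.1074, -0.524], [-0.1073, 0.006, 0.9942, -0.8691], [0.0, 0.0, 0.0, 1.0]]}
side {'img': 0, 'fx': 466.2922, 'fy': 466.2922, 'cx': 283.5994, 'cy': 212.5543, 'view': [[0.9995, -0.0226, 0.0199, -0.4893], [-0.0013, 0.6271, 0.7789, -0.0564], [-0.03, -0.7786, 0.6268, -1.0914], [0.0, 0.0, 0.0, 1.0]]}
```

View pics/top0.png

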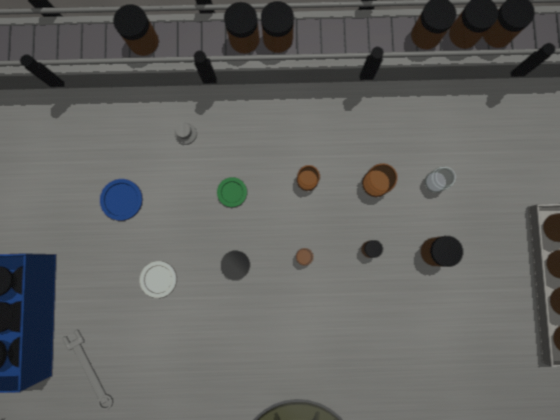

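View pics/side0.png

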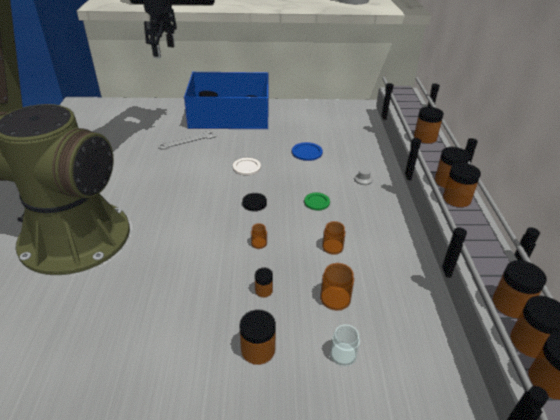

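The top view shows the open jars: large (380,180), medium (307,178) and small (304,257). The nests are blue (121,200), white (158,280) and green (232,193). Lid is at (235,265), capped small (373,248), capped large (442,251) and clear (440,180). In the side view, the large jar is at (338,287), medium (334,238) and small (259,236), with blue (307,151), white (247,166) and green (317,201).

```bash
cat > h.py <<'E'
import numpy as np, cv2
from scipy.spatial.transform import Rotation as R
def load(n): return np.load(n,allow_pickle=True).item()
def mask(img,c):
    h=cv2.cvtColor(img,cv2.COLOR_RGB2HSV)
    lo,hi={"amber":((2,110,60),(20,255,255)),"blue":((105,140,60),(125,255,255)),"green":((50,110,40),(80,255,255)),
      "white":((0,0,185),(180,40,255))}[c]
    return cv2.inRange(h,lo,hi)
def blobs(img,c,amin=60):
    cs,_=cv2.findContours(cv2.morphologyEx(mask(img,c),cv2.MORPH_CLOSE,np.ones((3,3))),cv2.RETR_EXTERNAL,cv2.CHAIN_APPROX_NONE)
    return [x for x in cs if cv2.contourArea(x)>amin]
def campose(s,st=None):
    """camera-to-world 4x4"""
    if "view" in s: return np.linalg.inv(s["view"])
    T=np.eye(4); q=st["tcp_rot"]; T[:3,:3]=R.from_quat([q[1],q[2],q[3],q[0]]).as_matrix(); T[:3,3]=st["position"]
    return T@s["hand_eye"]
def rays(s,uv,st=None):
    uv=np.atleast_2d(np.asarray(uv,float)); C=campose(s,st)
    d=np.c_[(uv[:,0]-s["cx"])/s["fx"],-(uv[:,1]-s["cy"])/s["fy"],-np.ones(len(uv))]
    return C[:3,3],d@C[:3,:3].T
def plane(s,uv,z,st=None):
    o,d=rays(s,uv,st); return o+d*((z-o[2])/d[:,2])[:,None]
def tri(o1,d1,o2,d2):
    A=np.c_[d1,-d2]; t=np.linalg.lstsq(A,o2-o1,rcond=None)[0]
    p,q=o1+t[0]*d1,o2+t[1]*d2; return (p+q)/2,np.linalg.norm(p-q)
def circ(s,c,z,st=None):
    p=plane(s,c.reshape(-1,2),z,st)[:,:2].astype(np.float32); (x,y),r=cv2.minEnclosingCircle(p); return x,y,2*r
E
python3 - <<'E'
from h import *
T,S=load("top0.npy"),load("side0.npy")
for c in("amber","blue","green","white"):
    for n,s in(("top",T),("side",S)):
        for k in blobs(s["img"],c):
            m=cv2.minEnclosingCircle(k); print(c,n,np.round(m[0]),cv2.boundingRect(k),cv2.contourArea(k),np.round(plane(s,m[0],.01)[0],3), np.round(circ(s,k,.01),3))
print({k:v for k,v in S.items() if k not in("img","view")}.keys())
t=dict(L=((380,180),(338,287)),M=((307.5,178.5),(334,238)),S=((304,257),(259,236)),blue=((121.5,200),(307.5,151.5)),white=((158,280),(247,166.5)),green=((232,193),(317,201)),caps=((373,248),(264,283)),capL=((442,251),(258,337)),clear=((440,180),(345,344)),lid=((235.5,265),(254.5,202)))
for k,(a,b) in t.items():
    o1,d1=rays(T,a);o2,d2=rays(S,b); p,e=tri(o1,d1[0],o2,d2[0]); print(k,np.round(p,3),round(e,4))
E
```

```text
amber top [303. 257.] (297, 250, 13, 14) 128.0 [ 0.431 -0.025  0.01 ] [ 0.431 -0.025  0.031]
amber top [308. 178.] (297, 166, 22, 24) 382.5 [ 0.606 -0.04   0.01 ] [ 0.606 -0.04   0.056]
amber top [380. 180.] (363, 164, 34, 33) 769.0 [ 0.596 -0.2    0.01 ] [ 0.596 -0.2    0.08 ]
amber side [258. 345.] (241, 334, 34, 30) 612.0 [ 0.435 -0.309  0.01 ] [ 0.435 -0.31   0.077]
amber side [263. 287.] (255, 282, 17, 15) 162.0 [ 0.443 -0.168  0.01 ] [ 0.443 -0.17   0.047]
amber side [530. 338.] (493, 277, 67, 123) 2226.0 [ 0.949 -0.299  0.01 ] [ 0.95  -0.281  0.28 ]
amber side [338. 286.] (321, 263, 33, 47) 1185.0 [ 0.598 -0.166  0.01 ] [ 0.597 -0.163  0.131]
amber side [258. 236.] (252, 224, 15, 24) 283.0 [ 0.43  -0.007  0.01 ] [ 0.43  -0.006  0.083]
amber side [334. 238.] (323, 222, 22, 32) 539.5 [ 0.606 -0.014  0.01 ] [ 0.606 -0.012  0.112]
amber side [454. 182.] (435, 160, 42, 47) 841.0 [0.96  0.211 0.01 ] [0.945 0.216 0.22 ]
amber side [428. 128.] (415, 119, 26, 24) 401.5 [0.969 0.515 0.01 ] [0.975 0.499 0.169]
blue top [ 12. 322.] (0, 254, 27, 138) 1266.5 [0.306 0.603 0.01 ] [0.308 0.607
[... 466 characters left out ...]
.] (305, 193, 25, 17) 308.0 [0.578 0.128 0.01 ] [0.578 0.127 0.071]
white side [246. 165.] (233, 158, 28, 16) 325.0 [0.39  0.294 0.01 ] [0.39  0.294 0.084]
white side [288.  10.] (173, 0, 230, 15) 2327.0 [0.552 1.827 0.01 ] [0.554 1.895 1.251]
white side [111.   8.] (80, 0, 63, 11) 414.0 [-0.391  1.817  0.01 ] [-0.386  1.877  0.375]
dict_keys(['fx', 'fy', 'cx', 'cy'])
L [ 0.592 -0.194  0.038] 0.0022
M [ 0.601 -0.038  0.03 ] 0.0029
S [ 0.431 -0.026  0.025] 0.0021
blue [0.568 0.375 0.006] 0.0034
white [0.39  0.293 0.006] 0.0037
green [0.577 0.129 0.007] 0.003
caps [ 0.445 -0.174  0.029] 0.0004
capL [ 0.436 -0.317  0.043] 0.0007
clear [ 0.59  -0.326  0.034] 0.0026
lid [0.417 0.123 0.009] 0.0012
```

```bash
cat >> h.py <<'E'
def shot(tag):
    from station import status, imaging
    st=status.observe(); s=imaging.snapshot("wrist"); s["st"]=st
    np.save(tag+".npy",s,allow_pickle=True); cv2.imwrite(f"pics/{tag}.png",s["img"][:,:,::-1]); return s
def go(target,st=None,yaw0=True):
    "shift (cm) and rotvec (deg) in tool axes to world point, tool y=world y, pointing down"
    from station import status
    st=st or status.observe(); q=st["tcp_rot"]; r=R.from_quat([q[1],q[2],q[3],q[0]])
    print("t",round(st["time_s"],2),"pos",np.round(st["position"],4),"j6",round(st["joints"][5],2),"shift cm",np.round(100*r.inv().apply(np.array(target)-st["position"]),2),
      "rot deg",np.round((r.inv()*R.from_quat([0,1,0,0])).as_rotvec(degrees=True),2))
E
python3 - <<'E'
from h import *
s=shot("w0"); print(np.round(s["hand_eye"],4),s["fx"],s["cx"],s["cy"])
go((.5,.25,.30)); go((.592,-.194,.25))
E
```

```text
[[ 4.000e-04  9.559e-01  2.936e-01  7.580e-02]
 [ 1.000e+00 -5.000e-04  2.000e-04 -4.000e-04]
 [ 3.000e-04  2.936e-01 -9.559e-01 -1.194e-01]
 [ 0.000e+00  0.000e+00  0.000e+00  1.000e+00]] 312.84204076730185 283.56303532064334 208.9252572985613
t 0.15 pos [0.1487 0.5294 0.2529] j6 -0.07 shift cm [-41.38 -17.4   -4.7 ] rot deg [-5.000e-02 -1.000e-02 -1.569e+01]
t 0.15 pos [0.1487 0.5294 0.2529] j6 -0.07 shift cm [-62.24 -57.66   0.33] rot deg [-5.000e-02 -1.000e-02 -1.569e+01]
```

Units first: shifts go in shares of 800 mm and turns go in shares of pi/2 rad. So -41.4 cm / 80 = -0.5175, -17.4 cm / 80 = -0.2175, -15.7 degrees / 90 = -0.1744.

carry_out --motion '[{"xyz":[-0.0625,-0.025,-0.0125],"rotation":[0,0,-0.0556],"gripper":1},{"xyz":[-0.1313,-0.0563,-0.025],"rotation":[0,0,-0.1111],"gripper":1},{"xyz":[-0.2,-0.0875,-0.0375],"rotation":[0,0,-0.1744],"gripper":1},{"xyz":[-0.2688,-0.1125,-0.0588],"rotation":[0,0,-0.1744],"gripper":1},{"xyz":[-0.3375,-0.1425,-0.0588],"rotation":[0,0,-0.1744],"gripper":1},{"xyz":[-0.4063,-0.1713,-0.0588],"rotation":[0,0,-0.1744],"gripper":1},{"xyz":[-0.475,-0.2,-0.0588],"rotation":[0,0,-0.1744],"gripper":1},{"xyz":[-0.5175,-0.2175,-0.0588],"rotation":[0,0,-0.1744],"gripper":1},{"xyz":[-0.5175,-0.2175,-0.0588],"rotation":[0,0,-0.1744],"gripper":1},{"xyz":[-0.5175,-0.2175,-0.0588],"rotation":[0,0,-0.1744],"gripper":1}]'

```text
time_s: 1.4
position: [0.4999, 0.2503, 0.3]
tcp_rot: [-0.0, -0.0, 1.0, -0.0]
force: [0.4, -0.2, -0.1]
opening: 1.002
gripper_force: 0.0
```

Run:
```python
from h import *
s=shot("w1"); go((.55,-.1,.30))
```

```text
t 1.45 pos [0.4997 0.2506 0.3002] j6 -1.17 shift cm [-5.000e+00 -3.506e+01  2.000e-02] rot deg [ 0.   -0.02  0.05]
```

View pics/w1.png

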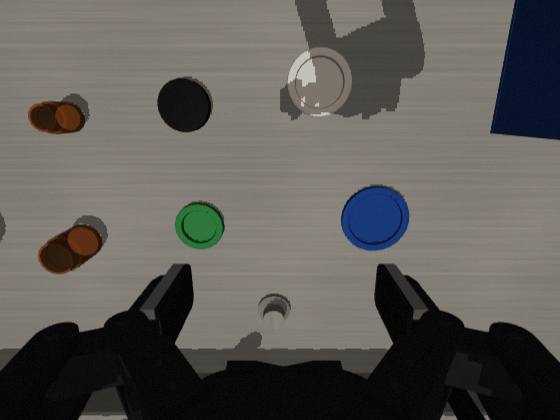

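The wrist view shows the nests at blue (375,218), green (200,227) and white (320,82, shaded). Jar medium is at (70,249) and small at (57,117), partly at the edge. I'll shift towards −y for the second place.

Scaled: -16 cm / 80 = -0.2, -12 cm / 80 = -0.15.

carry_out --motion '[{"xyz":[0,-0.075,0],"gripper":1},{"xyz":[0,-0.15,0],"gripper":1},{"xyz":[0,-0.2,0],"gripper":1},{"xyz":[0,-0.2,0],"gripper":1},{"xyz":[0,-0.2,0],"gripper":1}]'

```text
$.motion[0]: bad value
```

```bash
python3 -c "
from h import *
shot('w2')"
```

```text
(no output)
```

Scaled: -19 cm / 80 = -0.2375, -18 cm / 80 = -0.225.

carry_out --motion '[{"xyz":[-0.0125,-0.075,0],"gripper":1},{"xyz":[-0.025,-0.15,0],"gripper":1},{"xyz":[-0.0375,-0.225,0],"gripper":1},{"xyz":[-0.0375,-0.2375,0],"gripper":1},{"xyz":[-0.0375,-0.2375,0],"gripper":1},{"xyz":[-0.0375,-0.2375,0],"gripper":1}]'

```text
$.motion[0]: bad value
```

Run:
```python
from h import *
shot('w3')
for n in("w1","w2","w3"):
    s=load(n+".npy"); print(n,np.round(s["st"]["position"],4))
    for c in("amber","blue","green"):
        for k in blobs(s["img"],c,150): print(c,cv2.boundingRect(k),np.round(cv2.minEnclosingCircle(k)[0],1),np.round(circ(s,k,.01,s["st"]),4))
a,b=load("w2.npy")["img"],load("w3.npy")["img"]
cv2.imwrite("pics/w23.png",np.vstack([a[:300],b[:300]])[:,:,::-1])
```

```text
w1 [0.4999 0.2503 0.3   ]
amber (67, 227, 31, 29) [ 82.5 241. ] [ 0.5976 -0.0341  0.0436]
amber (55, 104, 25, 29) [ 66.3 118.1] [ 0.4304 -0.0212  0.0343]
blue (342, 187, 67, 63) [374.5 217. ] [0.5645 0.3763 0.0928]
green (175, 203, 49, 46) [199.  225.8] [0.5745 0.1318 0.0683]
w2 [0.4997 0.2506 0.3002]
amber (67, 227, 31, 28) [ 82.5 240.5] [ 0.5975 -0.0342  0.0437]
amber (55, 104, 25, 29) [ 65.7 118. ] [ 0.4305 -0.0216  0.0345]
blue (342, 187, 67, 63) [374.5 218. ] [0.5646 0.3766 0.0931]
green (175, 203, 49, 46) [198.8 225.2] [0.5744 0.132  0.0685]
w3 [0.4996 0.2507 0.3004]
amber (67, 227, 31, 28) [ 82. 241.] [ 0.5977 -0.0341  0.0437]
amber (55, 104, 25, 29) [ 65.7 117.8] [ 0.4307 -0.022   0.0346]
blue (342, 187, 67, 63) [374.4 218.1] [0.5646 0.3766 0.093 ]
green (175, 203, 49, 46) [198.7 225.1] [0.5743 0.1321 0.0686]
```

View pics/w23.png

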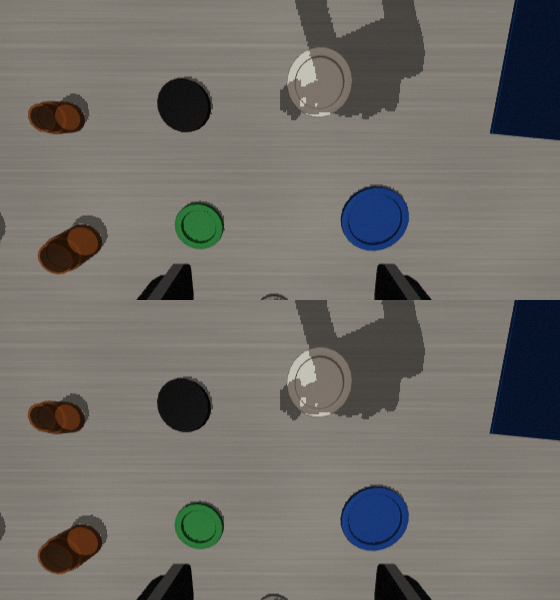

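The arm did not move, because the rows also need "rotation"; these two pictures repeat the first one. I'll repeat the moves.

carry_out --motion '[{"xyz":[0,-0.075,0],"rotation":[0,0,0],"gripper":1},{"xyz":[0,-0.15,0],"rotation":[0,0,0],"gripper":1},{"xyz":[0,-0.2,0],"rotation":[0,0,0],"gripper":1},{"xyz":[0,-0.2,0],"rotation":[0,0,0],"gripper":1},{"xyz":[0,-0.2,0],"rotation":[0,0,0],"gripper":1}]'

```text
time_s: 2.17
position: [0.5001, 0.0908, 0.3005]
tcp_rot: [0.0, -0.0, 1.0, 0.0]
force: [-0.2, 0.9, -0.3]
opening: 0.997
gripper_force: 0.0
```

```bash
python3 -c "
from h import *
shot('w2')"
```

```text
(no output)
```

Scaled: -19 cm / 80 = -0.2375, -18 cm / 80 = -0.225.

carry_out --motion '[{"xyz":[-0.0125,-0.075,0],"rotation":[0,0,0],"gripper":1},{"xyz":[-0.025,-0.15,0],"rotation":[0,0,0],"gripper":1},{"xyz":[-0.0375,-0.225,0],"rotation":[0,0,0],"gripper":1},{"xyz":[-0.0375,-0.2375,0],"rotation":[0,0,0],"gripper":1},{"xyz":[-0.0375,-0.2375,0],"rotation":[0,0,0],"gripper":1},{"xyz":[-0.0375,-0.2375,0],"rotation":[0,0,0],"gripper":1}]'

```text
time_s: 2.98
position: [0.5304, -0.0983, 0.3004]
tcp_rot: [0.0, -0.001, 1.0, 0.0]
force: [-0.8, 0.2, -0.2]
opening: 0.999
gripper_force: 0.0
```

```bash
sed -i 's/(2,110,60),(20/(2,110,30),(20/' h.py
python3 - <<'E'
from h import *
shot('w3')
for n in("w1","w2","w3"):
    s=load(n+".npy"); print(n,np.round(s["st"]["position"],4))
    for c in("amber","blue","green"):
        for k in blobs(s["img"],c,150): print(c,cv2.boundingRect(k),np.round(cv2.minEnclosingCircle(k)[0],1),np.round(circ(s,k,.01,s["st"]),4))
a,b=load("w2.npy")["img"],load("w3.npy")["img"]
cv2.imwrite("pics/w23b.png",np.vstack([a[:300],b[:300]])[:,:,::-1])
E
```

```text
w1 [0.4999 0.2503 0.3   ]
amber (38, 225, 64, 49) [ 69.8 249.1] [ 0.6107 -0.0552  0.1044]
amber (28, 102, 57, 32) [ 56. 117.] [ 0.4296 -0.0361  0.0709]
blue (342, 187, 67, 63) [374.5 217. ] [0.5645 0.3763 0.0928]
green (175, 203, 49, 46) [199.  225.8] [0.5745 0.1318 0.0683]
w2 [0.5001 0.0908 0.3005]
amber (165, 224, 47, 48) [187.5 248. ] [ 0.6085 -0.0474  0.0831]
amber (26, 212, 84, 65) [ 67.6 243.5] [ 0.601  -0.2175  0.1337]
amber (68, 112, 29, 32) [ 79.8 126.5] [ 0.4436 -0.1681  0.0442]
amber (168, 101, 40, 33) [187.8 117.4] [ 0.429  -0.03    0.0497]
blue (456, 187, 68, 63) [489.5 218.5] [0.5645 0.3755 0.0932]
green (289, 203, 48, 45) [312.3 225.5] [0.5742 0.1311 0.0681]
w3 [ 0.5304 -0.0983  0.3004]
amber (309, 204, 41, 48) [329.2 227.7] [ 0.6086 -0.0344  0.0737]
amber (180, 192, 60, 62) [210.4 222.5] [ 0.6015 -0.2006  0.0984]
amber (327, 73, 37, 35) [345.3  90.3] [ 0.4282 -0.0231  0.0451]
amber (93, 63, 45, 59) [107.8  91.8] [ 0.4341 -0.3164  0.0755]
green (424, 182, 52, 47) [449.5 204.5] [0.5752 0.1278 0.0701]
```

View pics/w23b.png

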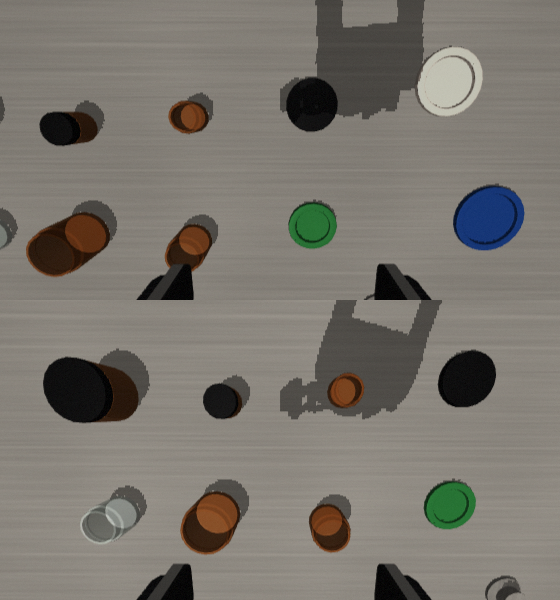

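The top half (second place) shows large (68,243), medium (188,248), small (188,117), green (312,225), blue (489,218) and white (450,82). The bottom half (third place) shows large (210,222), medium (329,228), small (345,90) and clear (112,222).

```bash
sed -i 's/((0,0,185)/((0,0,140)/' h.py
python3 - <<'E'
from h import *
W={n:load(n+".npy") for n in("w1","w2","w3")}
def cen(n,c,near):
    ks=blobs(W[n]["img"],c,150)
    k=min(ks,key=lambda k:np.hypot(*(np.array(cv2.minEnclosingCircle(k)[0])-near)))
    m=cv2.moments(cv2.convexHull(k)); return (m["m10"]/m["m00"],m["m01"]/m["m00"]),k
def t(name,c,n1,p1,n2,p2,z):
    a,ka=cen(n1,c,p1); b,kb=cen(n2,c,p2); o1,d1=rays(W[n1],a,W[n1]["st"]); o2,d2=rays(W[n2],b,W[n2]["st"])
    p,e=tri(o1,d1[0],o2,d2[0]); print(name,np.round(p,4),"miss",round(e,4),"plane",np.round(plane(W[n1],a,z,W[n1]["st"])[0,:2],4),np.round(plane(W[n2],b,z,W[n2]["st"])[0,:2],4),"diam",[round(circ(W[n],k,z,W[n]["st"])[2],4) for n,k in((n1,ka),(n2,kb))])
t("L","amber","w2",(68,243),"w3",(210,222),.038)
t("M","amber","w2",(188,248),"w3",(329,228),.031)
t("S","amber","w2",(188,117),"w3",(345,90),.025)
t("blue","blue","w1",(375,218),"w2",(489,218),.01)
t("green","green","w1",(199,226),"w2",(312,225),.01)
t("green","green","w2",(312,225),"w3",(449,205),.01)
a,k=cen("w2","white",(450,82)); print("white",np.round(plane(W["w2"],a,.01,W["w2"]["st"]),4),circ(W["w2"],k,.01,W["w2"]["st"]))
go((.600,-.196,.15))
E
```

```text
L [ 0.5894 -0.1928  0.0412] miss 0.0005 plane [ 0.5905 -0.1952] [ 0.5908 -0.1936] diam [0.1246, 0.0917]
M [ 0.5995 -0.0381  0.0311] miss 0.0008 plane [ 0.5991 -0.0382] [ 0.6   -0.038] diam [0.0789, 0.07]
S [ 0.4288 -0.0256  0.0245] miss 0.0 plane [ 0.4288 -0.0255] [ 0.4289 -0.0257] diam [0.0479, 0.0434]
blue [0.564  0.3773 0.0072] miss 0.0002 plane [0.5629 0.3765] [0.5631 0.3754] diam [0.0928, 0.0932]
green [0.5752 0.1309 0.0063] miss 0.0003 plane [0.574 0.132] [0.5737 0.1306] diam [0.0683, 0.0681]
green [0.5756 0.1311 0.0047] miss 0.0001 plane [0.5737 0.1306] [0.574  0.1281] diam [0.0681, 0.0701]
white [[0.3872 0.2931 0.01  ]] (0.3882974088191986, 0.2931883931159973, 0.07996480911970139)
t 3.02 pos [ 0.5304 -0.0984  0.3004] j6 -1.82 shift cm [-6.93 -9.78 15.04] rot deg [0.   0.01 0.13]
```

Scaled: 15 cm / 80 = 0.1875, 10 cm / 80 = 0.125.

carry_out --motion '[{"xyz":[-0.025,-0.04,0.0625],"rotation":[0,0,0],"gripper":1},{"xyz":[-0.05,-0.08,0.125],"rotation":[0,0,0],"gripper":1},{"xyz":[-0.0763,-0.12,0.1875],"rotation":[0,0,0],"gripper":1},{"xyz":[-0.0763,-0.12,0.1875],"rotation":[0,0,0],"gripper":1},{"xyz":[-0.0763,-0.12,0.1875],"rotation":[0,0,0],"gripper":1}]'

```text
time_s: 3.65
position: [0.5918, -0.1949, 0.1515]
tcp_rot: [0.001, -0.001, 1.0, -0.0]
force: [-0.5, -0.5, -0.3]
opening: 1.001
gripper_force: 0.0
```

```bash
python3 -c "
from h import *
s=shot('w4'); go((.591,-.194,.042))
for k in blobs(s['img'],'amber',150): print(cv2.boundingRect(k),np.round(circ(s,k,.076,s['st']),4))"
```

```text
t 3.7 pos [ 0.592  -0.1949  0.1524] j6 -1.95 shift cm [ 0.13  0.1  11.04] rot deg [-0.05  0.16  0.09]
(429, 184, 103, 78) [ 0.5862 -0.0654  0.0745]
(244, 164, 89, 103) [ 0.5818 -0.1929  0.0708]
(486, 0, 72, 20) [ 0.4576 -0.0668  0.0385]
(292, 0, 52, 38) [ 0.4622 -0.1768  0.0286]
(73, 0, 95, 43) [ 0.4629 -0.285   0.0534]
```

View pics/w4.png

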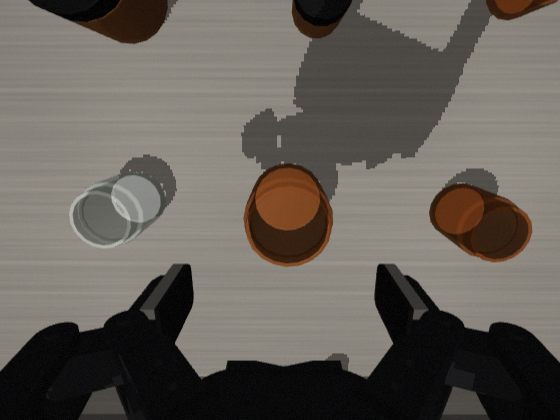

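The picture shows the large jar centred between the fingers at columns 244–333 and rows 164–266, with clear space on both sides.

```bash
python3 -c "
from h import *
s=load('w4.npy'); f=lambda u,v,z: np.round(plane(s,(u,v),z,s['st'])[0,:2],4)
print('far rim',f(288,266.5,.076)-[.029,0],'near base',f(288,164,0)+[.032,0],'cols',f(244,210,.062),f(333,210,.062))"
```

```text
far rim [ 0.5885 -0.192 ] near base [ 0.5906 -0.1914] cols [ 0.5811 -0.2228] [ 0.5809 -0.1606]
```

Scaled: 10.8 cm / 80 = 0.135, 8 cm / 80 = 0.1.

carry_out --motion '[{"xyz":[0.0013,0.0013,0.05],"rotation":[0,0,0],"gripper":1},{"xyz":[0.0013,0.0013,0.1],"rotation":[0,0,0],"gripper":1},{"xyz":[0.0013,0.0013,0.135],"rotation":[0,0,0],"gripper":1},{"xyz":[0.0013,0.0013,0.135],"rotation":[0,0,0],"gripper":1},{"xyz":[0.0013,0.0013,0.135],"rotation":[0,0,0],"gripper":1},{"xyz":[0.0013,0.0013,0.135],"rotation":[0,0,0],"gripper":0.5},{"xyz":[0.0013,0.0013,0.135],"rotation":[0,0,0],"gripper":0.5},{"xyz":[0.0013,0.0013,0.135],"rotation":[0,0,0],"gripper":0.5},{"xyz":[0.0013,0.0013,0.135],"rotation":[0,0,0],"gripper":0.5},{"xyz":[0.0013,0.0013,0.135],"rotation":[0,0,0],"gripper":0.5}]' --newtons 30

```text
time_s: 4.95
position: [0.5911, -0.1949, 0.0445]
tcp_rot: [0.001, -0.0, 1.0, -0.0]
force: [-4.6, 3.4, 13.4]
opening: 0.717
gripper_force: 30.4
```

Scaled: -12 cm / 80 = -0.15, -8 cm / 80 = -0.1.

carry_out --motion '[{"xyz":[0,0,-0.0125],"rotation":[0,0,0],"gripper":0.5},{"xyz":[0,0,-0.05],"rotation":[0,0,0],"gripper":0.5},{"xyz":[0,0,-0.1],"rotation":[0,0,0],"gripper":0.5},{"xyz":[0,0,-0.15],"rotation":[0,0,0],"gripper":0.5},{"xyz":[0,0,-0.15],"rotation":[0,0,0],"gripper":0.5},{"xyz":[0,0,-0.15],"rotation":[0,0,0],"gripper":0.5}]'

```text
time_s: 5.7
position: [0.59, -0.1948, 0.1617]
tcp_rot: [-0.0, -0.0, 1.0, 0.0]
force: [-0.4, 0.4, -2.2]
opening: 0.713
gripper_force: 33.5
```

```bash
python3 -c "
from h import *
s=shot('w5'); go((.565,.376,.16)); print(s['st']['opening'],s['st']['force'])
for k in blobs(s['img'],'amber',1500): print(cv2.boundingRect(k))"
```

```text
t 5.75 pos [ 0.5898 -0.1947  0.1611] j6 -1.95 shift cm [ 2.47 57.07  0.15] rot deg [ 0.04 -0.11  0.01]
0.7133681033413324 [-0.41599121  0.41740223 -2.24905594]
(201, 195, 166, 177)
(424, 184, 97, 74)
(82, 0, 90, 49)
```

View pics/w5.png

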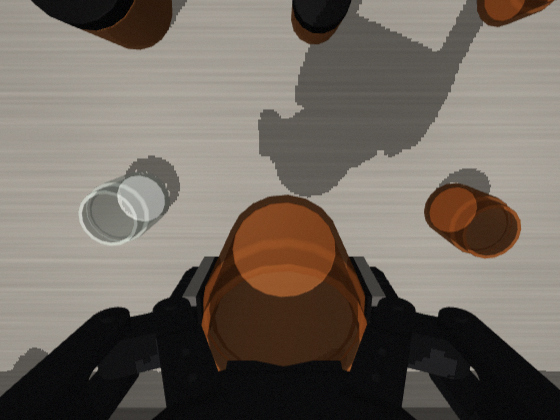

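The picture shows the large jar held between the pads with its base edge at row 195, and the other jars undisturbed. Next I'll carry it to the blue nest.

Scaled: 56.9 cm / 80 = 0.7113, 2.5 cm / 80 = 0.0313.

carry_out --motion '[{"xyz":[0.0013,0.025,0],"rotation":[0,0,0],"gripper":0.5},{"xyz":[0.0038,0.0875,0],"rotation":[0,0,0],"gripper":0.5},{"xyz":[0.0063,0.1625,0],"rotation":[0,0,0],"gripper":0.5},{"xyz":[0.01,0.2375,0],"rotation":[0,0,0],"gripper":0.5},{"xyz":[0.0125,0.3125,0],"rotation":[0,0,0],"gripper":0.5},{"xyz":[0.0163,0.3875,0],"rotation":[0,0,0],"gripper":0.5},{"xyz":[0.02,0.4625,0],"rotation":[0,0,0],"gripper":0.5},{"xyz":[0.0238,0.5375,0],"rotation":[0,0,0],"gripper":0.5},{"xyz":[0.0275,0.6125,0],"rotation":[0,0,0],"gripper":0.5},{"xyz":[0.03,0.675,0],"rotation":[0,0,0],"gripper":0.5},{"xyz":[0.0313,0.7113,0],"rotation":[0,0,0],"gripper":0.5},{"xyz":[0.0313,0.7113,0],"rotation":[0,0,0],"gripper":0.5}]'

```text
time_s: 7.25
position: [0.5635, 0.3766, 0.1609]
tcp_rot: [-0.001, -0.002, 1.0, -0.0]
force: [-0.2, 0.1, -2.2]
opening: 0.716
gripper_force: 33.6
```

Scaled: 8 cm / 80 = 0.1, 6 cm / 80 = 0.075.

carry_out --motion '[{"xyz":[0,0,0.0375],"rotation":[0,0,0],"gripper":0.5},{"xyz":[0,0,0.075],"rotation":[0,0,0],"gripper":0.5},{"xyz":[0,0,0.1],"rotation":[0,0,0],"gripper":0.5},{"xyz":[0,0,0.1],"rotation":[0,0,0],"gripper":0.5},{"xyz":[0,0,0.1],"rotation":[0,0,0],"gripper":0.5}]'

```text
time_s: 7.88
position: [0.5657, 0.3743, 0.0835]
tcp_rot: [0.001, -0.0, 1.0, 0.0]
force: [0.1, 0.5, -1.8]
opening: 0.718
gripper_force: 33.6
```

Run:
```python
from h import *
from station import imaging
s=shot('w6'); go((.565,.3745,.046)); print(s['st']['force'])
t=imaging.snapshot("top")["img"]; u=imaging.snapshot("side")["img"]
c=lambda a,y,x:cv2.resize(a[y:y+80,x:x+100],None,fx=3,fy=3,interpolation=cv2.INTER_CUBIC)
a=np.hstack([c(t,160,70),c(u,110,255)]); b=cv2.resize(s["img"],(480,360)); b=np.hstack([b,np.zeros((360,120,3),np.uint8)])
cv2.imwrite("pics/c6.png",np.vstack([a,b])[:,:,::-1])
```

```text
t 7.92 pos [0.5657 0.3743 0.0838] j6 -1.04 shift cm [0.08 0.02 3.78] rot deg [0.06 0.1  0.  ]
[ 0.10042647  0.49438842 -1.84715404]
```

View pics/c6.png

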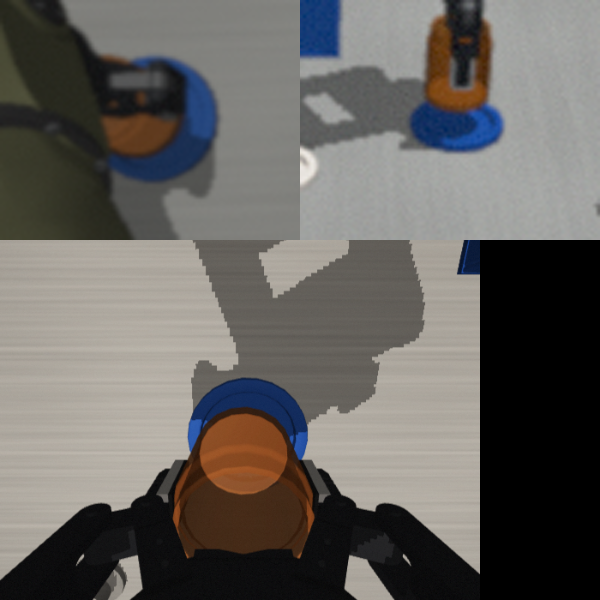

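The crops show the jar above the blue nest, about right, with the nest slightly to the +y side. I'll measure the offset of the nest from the held jar in this wrist picture.

Run:
```python
from h import *
s=load('w6.npy'); m=mask(s["img"],"blue"); m[:150]=0; m[:,400:]=0
h=cv2.cvtColor(s["img"],cv2.COLOR_RGB2HSV); m=cv2.inRange(h,(105,120,30),(125,255,255)); m[:150]=0; m[:,400:]=0
k=max(cv2.findContours(m,cv2.RETR_EXTERNAL,cv2.CHAIN_APPROX_NONE)[0],key=cv2.contourArea)
p=k.reshape(-1,2); out=p[[i for i,q in enumerate(p) if q[1]<228]]
# outer boundary: per-column topmost
cols={};
for x,y in p: cols[x]=min(cols.get(x,999),y)
P=np.array(sorted(cols.items()))[2:-2]
from scipy.optimize import least_squares
for z in (.005,.01):
    q=plane(s,P,z,s["st"])[:,:2]
    f=least_squares(lambda c:np.hypot(*(q-c[:2]).T)-.047,[.565,.375],loss="soft_l1",f_scale=.001); print(z,np.round(f.x,4),np.abs(f.fun).mean(), cv2.boundingRect(k))
for kk in blobs(s["img"],"amber",1500): 
    print(cv2.boundingRect(kk)); r=kk.reshape(-1,2)
    for y in (205,220,240,260,280): 
        xs=r[r[:,1]==y,0]; print(y,xs.min() if len(xs) else None,xs.max() if len(xs) else None)
i=r[:,1].argmin(); print(r[i])
```

```text
0.005 [0.5663 0.3775] 0.00021749792331626782 (219, 161, 140, 96)
0.01 [0.5658 0.3774] 0.00036424314100152116 (219, 161, 140, 96)
(201, 195, 166, 177)
205 251 315
220 237 331
240 227 340
260 217 349
280 208 358
[287 195]
```

Scaled: 3.2 cm / 80 = 0.04, -0.15 cm / 80 = -0.0019.

carry_out --motion '[{"xyz":[-0.0019,0.0038,0],"rotation":[0,0,0],"gripper":0.5},{"xyz":[-0.0019,0.0038,0.0125],"rotation":[0,0,0],"gripper":0.5},{"xyz":[-0.0019,0.0038,0.025],"rotation":[0,0,0],"gripper":0.5},{"xyz":[-0.0019,0.0038,0.035],"rotation":[0,0,0],"gripper":0.5},{"xyz":[-0.0019,0.0038,0.04],"rotation":[0,0,0],"gripper":0.5},{"xyz":[-0.0019,0.0038,0.04],"rotation":[0,0,0],"gripper":0.5},{"xyz":[-0.0019,0.0038,0.04],"rotation":[0,0,0],"gripper":0.5}]'

```text
time_s: 8.9
position: [0.5669, 0.3771, 0.0506]
tcp_rot: [0.0, -0.0, 1.0, 0.0]
force: [0.0, 0.6, -2.1]
opening: 0.716
gripper_force: 33.6
```

Scaled: 0.3 cm / 80 = 0.0038, 0.2 cm / 80 = 0.0025.

carry_out --motion '[{"xyz":[0,0,0.0013],"rotation":[0,0,0],"gripper":0.5},{"xyz":[0,0,0.0025],"rotation":[0,0,0],"gripper":0.5},{"xyz":[0,0,0.0038],"rotation":[0,0,0],"gripper":0.5},{"xyz":[0,0,0.0038],"rotation":[0,0,0],"gripper":0.5}]'

```text
time_s: 9.4
position: [0.5668, 0.3772, 0.0486]
tcp_rot: [0.0, -0.0, 1.0, 0.0]
force: [-6.3, -2.8, 10.0]
opening: 0.715
gripper_force: 34.7
```

Contact came at 4 mm, which is the recess floor. I'll release.

Scaled: -15 cm / 80 = -0.1875, -9 cm / 80 = -0.1125.

carry_out --motion '[{"xyz":[0,0,0.0025],"rotation":[0,0,0],"gripper":0.8},{"xyz":[0,0,0.0025],"rotation":[0,0,0],"gripper":0.9},{"xyz":[0,0,0.0025],"rotation":[0,0,0],"gripper":1},{"xyz":[0,0,0.0025],"rotation":[0,0,0],"gripper":1},{"xyz":[0,0,0.0025],"rotation":[0,0,0],"gripper":1},{"xyz":[0,0,-0.0375],"rotation":[0,0,0],"gripper":1},{"xyz":[0,0,-0.1125],"rotation":[0,0,0],"gripper":1},{"xyz":[0,0,-0.1875],"rotation":[0,0,0],"gripper":1},{"xyz":[0,0,-0.1875],"rotation":[0,0,0],"gripper":1},{"xyz":[0,0,-0.1875],"rotation":[0,0,0],"gripper":1}]'

```text
time_s: 10.65
position: [0.5665, 0.3769, 0.1967]
tcp_rot: [-0.0, -0.0, 1.0, -0.0]
force: [-0.4, 0.3, -0.2]
opening: 0.999
gripper_force: 0.0
```

Run:
```python
from h import *
s=shot('w7'); go((.599,-.038,.15))
```

```text
t 10.7 pos [0.5663 0.3768 0.1959] j6 -1.04 shift cm [ -3.27 -41.48   4.62] rot deg [-0.06 -0.1   0.01]
```

View pics/w7.png

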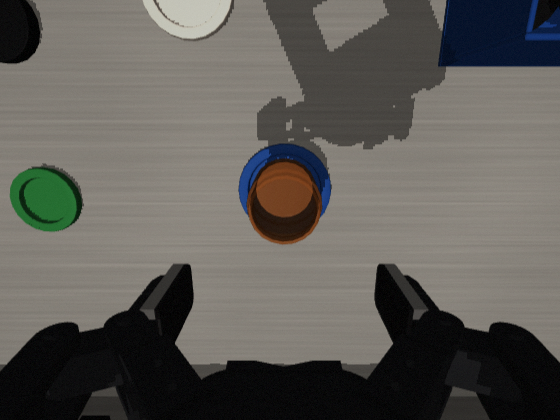

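The large jar sits centred in the blue nest (nest columns 239–331, jar 247–321). Next is the medium jar.

Scaled: -41.5 cm / 80 = -0.5188, 4.6 cm / 80 = 0.0575.

carry_out --motion '[{"xyz":[-0.0038,-0.0625,0],"rotation":[0,0,0],"gripper":1},{"xyz":[-0.01,-0.1375,0],"rotation":[0,0,0],"gripper":1},{"xyz":[-0.0163,-0.2125,0],"rotation":[0,0,0],"gripper":1},{"xyz":[-0.0225,-0.2875,0],"rotation":[0,0,0],"gripper":1},{"xyz":[-0.0288,-0.3625,0],"rotation":[0,0,0],"gripper":1},{"xyz":[-0.035,-0.4375,0.025],"rotation":[0,0,0],"gripper":1},{"xyz":[-0.0413,-0.5188,0.0575],"rotation":[0,0,0],"gripper":1},{"xyz":[-0.0413,-0.5188,0.0575],"rotation":[0,0,0],"gripper":1},{"xyz":[-0.0413,-0.5188,0.0575],"rotation":[0,0,0],"gripper":1},{"xyz":[-0.0413,-0.5188,0.0575],"rotation":[0,0,0],"gripper":1}]'

```text
time_s: 11.95
position: [0.5999, -0.0366, 0.1514]
tcp_rot: [0.0, -0.001, 1.0, 0.0]
force: [0.1, 0.4, 0.6]
opening: 1.0
gripper_force: 0.0
```

```bash
cat >> h.py <<'E'
def jar(s,Rb,Rn,H,c=(284,210)):
    k=min(blobs(s["img"],"amber",400),key=lambda k:np.hypot(*(np.array(cv2.minEnclosingCircle(k)[0])-c)))
    x,y,w,h=cv2.boundingRect(k); u=x+(w-1)/2; f=lambda v,z:plane(s,(u,v),z,s["st"])[0]
    print("box",(x,y,w,h),"far rim",np.round(f(y+h-.5,H)[:2]-[Rn,0],4),"near base",np.round(f(y-.5,0)[:2]+[Rb,0],4))
E
python3 - <<'E'
from h import *
s=shot('w8'); jar(s,.025,.022,.062); go((.5995,-.038,.035))
E
```

```text
box (250, 175, 65, 77) far rim [ 0.5987 -0.0379] near base [ 0.6007 -0.0383]
t 12.0 pos [ 0.6    -0.0366  0.1516] j6 -1.69 shift cm [ 0.05 -0.14 11.66] rot deg [0.   0.03 0.11]
```

Scaled: 11.5 cm / 80 = 0.1438, -0.15 cm / 80 = -0.0019.

carry_out --motion '[{"xyz":[0,-0.0019,0.05],"rotation":[0,0,0],"gripper":1},{"xyz":[0,-0.0019,0.1],"rotation":[0,0,0],"gripper":1},{"xyz":[0,-0.0019,0.1438],"rotation":[0,0,0],"gripper":1},{"xyz":[0,-0.0019,0.1438],"rotation":[0,0,0],"gripper":1},{"xyz":[0,-0.0019,0.1438],"rotation":[0,0,0],"gripper":1},{"xyz":[0,-0.0019,0.1438],"rotation":[0,0,0],"gripper":0.7},{"xyz":[0,-0.0019,0.1438],"rotation":[0,0,0],"gripper":0.35},{"xyz":[0,-0.0019,0.1438],"rotation":[0,0,0],"gripper":0.35},{"xyz":[0,-0.0019,0.1438],"rotation":[0,0,0],"gripper":0.35},{"xyz":[0,-0.0019,0.1438],"rotation":[0,0,0],"gripper":0.35},{"xyz":[0,-0.0019,0.1438],"rotation":[0,0,0],"gripper":0.35}]' --newtons 30

```text
time_s: 13.38
position: [0.6003, -0.0394, 0.0377]
tcp_rot: [0.001, -0.0, 1.0, -0.0]
force: [-4.3, 1.9, 8.8]
opening: 0.553
gripper_force: 30.0
```

carry_out --motion '[{"xyz":[0,0,-0.0125],"rotation":[0,0,0],"gripper":0.35},{"xyz":[0,0,-0.05],"rotation":[0,0,0],"gripper":0.35},{"xyz":[0,0,-0.1],"rotation":[0,0,0],"gripper":0.35},{"xyz":[0,0,-0.1375],"rotation":[0,0,0],"gripper":0.35},{"xyz":[0,0,-0.15],"rotation":[0,0,0],"gripper":0.35},{"xyz":[0.0188,0.03,-0.15],"rotation":[0,0,0],"gripper":0.35},{"xyz":[0.05,0.0813,-0.15],"rotation":[0,0,0],"gripper":0.35}]'

```text
time_s: 14.25
position: [0.5592, 0.0255, 0.1554]
tcp_rot: [-0.001, 0.001, 1.0, -0.0]
force: [0.5, 1.2, -1.2]
opening: 0.55
gripper_force: 31.3
```

Scaled: 26.8 cm / 80 = 0.335, 25.4 cm / 80 = 0.3175.

carry_out --motion '[{"xyz":[0.0375,0.06,0],"rotation":[0,0,0],"gripper":0.35},{"xyz":[0.075,0.1188,0],"rotation":[0,0,0],"gripper":0.35},{"xyz":[0.1125,0.1775,0],"rotation":[0,0,0],"gripper":0.35},{"xyz":[0.15,0.2363,0],"rotation":[0,0,0],"gripper":0.35},{"xyz":[0.1813,0.2825,0],"rotation":[0,0,0],"gripper":0.35},{"xyz":[0.2063,0.3175,0],"rotation":[0,0,0],"gripper":0.35},{"xyz":[0.215,0.335,0],"rotation":[0,0,0],"gripper":0.35},{"xyz":[0.215,0.335,0.025],"rotation":[0,0,0],"gripper":0.35},{"xyz":[0.215,0.335,0.0625],"rotation":[0,0,0],"gripper":0.35},{"xyz":[0.215,0.335,0.0875],"rotation":[0,0,0],"gripper":0.35},{"xyz":[0.215,0.335,0.0875],"rotation":[0,0,0],"gripper":0.35},{"xyz":[0.215,0.335,0.0875],"rotation":[0,0,0],"gripper":0.35}]'

```text
time_s: 15.75
position: [0.3882, 0.2935, 0.0869]
tcp_rot: [0.0, 0.0, 1.0, 0.0]
force: [0.4, -0.1, -0.0]
opening: 0.552
gripper_force: 31.3
```

Run:
```python
from h import *
s=shot('w9'); go((.388,.293,.046)); print(s['st']['force'])
```

```text
t 15.8 pos [0.3882 0.2936 0.0871] j6 -1.0 shift cm [ 0.03 -0.06  4.11] rot deg [ 0.03  0.06 -0.  ]
[ 0.44529594 -0.1289378  -0.01113919]
```

View pics/w9.png

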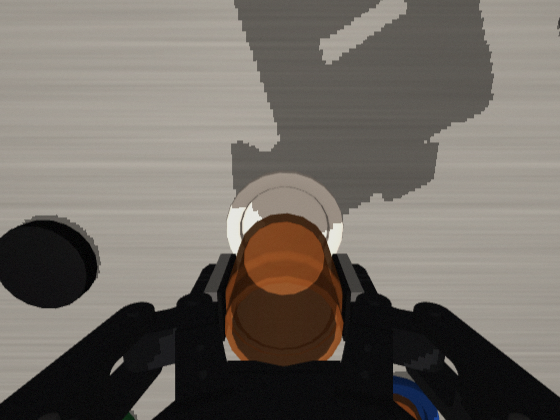

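The medium jar is held centred at column 284, above the white nest (columns 227–343, near edge at row 173; jar base edge at row 214).

Run:
```python
from h import *
s=load('w9.npy'); f=lambda u,v,z:np.round(plane(s,(u,v),z,s['st'])[0],4)
print("nest",f(285,172.5,.01)+[.04,0,0],"cols",f(227,226,.01),f(343,226,.01)); print("recess near edge",f(285,186,.01)+[.03,0,0]); print("jar",f(284,213.5,.0871-.0377)+[.025,0,0])
```

```text
nest [0.3885 0.2942 0.01  ] cols [0.3846 0.2555 0.01  ] [0.3846 0.3329 0.01  ]
recess near edge [0.3873 0.2942 0.01  ]
jar [0.3881 0.2935 0.0494]
```

Scaled: 4.5 cm / 80 = 0.0563, 4.2 cm / 80 = 0.0525.

carry_out --motion '[{"xyz":[0,0.0006,0.015],"rotation":[0,0,0],"gripper":0.35},{"xyz":[0,0.0006,0.03],"rotation":[0,0,0],"gripper":0.35},{"xyz":[0,0.0006,0.0425],"rotation":[0,0,0],"gripper":0.35},{"xyz":[0,0.0006,0.0513],"rotation":[0,0,0],"gripper":0.35},{"xyz":[0,0.0006,0.0525],"rotation":[0,0,0],"gripper":0.35},{"xyz":[0,0.0006,0.0538],"rotation":[0,0,0],"gripper":0.35},{"xyz":[0,0.0006,0.055],"rotation":[0,0,0],"gripper":0.35},{"xyz":[0,0.0006,0.0563],"rotation":[0,0,0],"gripper":0.35},{"xyz":[0,0.0006,0.0563],"rotation":[0,0,0],"gripper":0.35}]'

```text
time_s: 16.92
position: [0.3878, 0.2941, 0.0417]
tcp_rot: [0.0, -0.0, 1.0, 0.0]
force: [-1.7, -0.9, 5.2]
opening: 0.551
gripper_force: 31.9
```

Contact came at 4.0 mm. I'll release and rise.

Scaled: -13 cm / 80 = -0.1625, -9 cm / 80 = -0.1125.

carry_out --motion '[{"xyz":[0,0,0],"rotation":[0,0,0],"gripper":0.6},{"xyz":[0,0,0],"rotation":[0,0,0],"gripper":0.75},{"xyz":[0,0,0],"rotation":[0,0,0],"gripper":0.9},{"xyz":[0,0,0],"rotation":[0,0,0],"gripper":0.95},{"xyz":[0,0,0],"rotation":[0,0,0],"gripper":0.95},{"xyz":[0,0,-0.0375],"rotation":[0,0,0],"gripper":1},{"xyz":[0,0,-0.1125],"rotation":[0,0,0],"gripper":1},{"xyz":[0,0,-0.1625],"rotation":[0,0,0],"gripper":1},{"xyz":[0,0,-0.1625],"rotation":[0,0,0],"gripper":1},{"xyz":[0,0,-0.1625],"rotation":[0,0,0],"gripper":1}]'

```text
time_s: 18.18
position: [0.3875, 0.2938, 0.1706]
tcp_rot: [-0.0, -0.0, 1.0, -0.0]
force: [0.6, -0.1, -0.3]
opening: 1.002
gripper_force: 0.0
```

Run:
```python
from h import *
s=shot('w10'); go((.4288,-.0256,.14))
```

```text
t 18.23 pos [0.3873 0.2937 0.1702] j6 -1.0 shift cm [ -4.15 -31.93   3.04] rot deg [-0.06 -0.09  0.01]
```

View pics/w10.png

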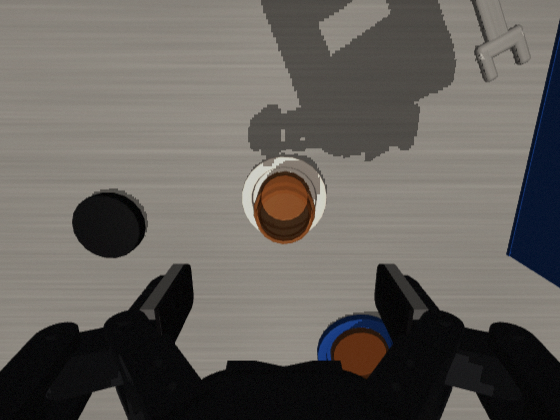

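The medium jar stands centred in the white nest (nest columns 243–327, jar 253–316). Next is the small jar.

carry_out --motion '[{"xyz":[-0.0088,-0.0688,0],"rotation":[0,0,0],"gripper":1},{"xyz":[-0.0175,-0.1375,0],"rotation":[0,0,0],"gripper":1},{"xyz":[-0.0263,-0.2063,0],"rotation":[0,0,0],"gripper":1},{"xyz":[-0.035,-0.275,0],"rotation":[0,0,0],"gripper":1},{"xyz":[-0.0438,-0.3438,0.0188],"rotation":[0,0,0],"gripper":1},{"xyz":[-0.0513,-0.3988,0.0375],"rotation":[0,0,0],"gripper":1},{"xyz":[-0.0513,-0.3988,0.0375],"rotation":[0,0,0],"gripper":1},{"xyz":[-0.0513,-0.3988,0.0375],"rotation":[0,0,0],"gripper":1},{"xyz":[-0.0513,-0.3988,0.0375],"rotation":[0,0,0],"gripper":1}]'

```text
time_s: 19.35
position: [0.4288, -0.0241, 0.1413]
tcp_rot: [-0.0, -0.001, 1.0, 0.0]
force: [-0.1, -0.2, -0.2]
opening: 0.997
gripper_force: 0.0
```

Run:
```python
from h import *
s=shot('w11'); jar(s,.019,.016,.050); go((.4288,-.0256,.032))
```

```text
box (258, 185, 49, 59) far rim [ 0.428  -0.0254] near base [ 0.4302 -0.0257]
t 19.4 pos [ 0.4288 -0.0241  0.1414] j6 -1.71 shift cm [ 0.   -0.15 10.94] rot deg [0.   0.01 0.1 ]
```

Scaled: 10.8 cm / 80 = 0.135, -0.15 cm / 80 = -0.0019.

carry_out --motion '[{"xyz":[0,-0.0019,0.05],"rotation":[0,0,0],"gripper":1},{"xyz":[0,-0.0019,0.1],"rotation":[0,0,0],"gripper":1},{"xyz":[0,-0.0019,0.135],"rotation":[0,0,0],"gripper":1},{"xyz":[0,-0.0019,0.135],"rotation":[0,0,0],"gripper":1},{"xyz":[0,-0.0019,0.135],"rotation":[0,0,0],"gripper":0.8},{"xyz":[0,-0.0019,0.135],"rotation":[0,0,0],"gripper":0.6},{"xyz":[0,-0.0019,0.135],"rotation":[0,0,0],"gripper":0.2},{"xyz":[0,-0.0019,0.135],"rotation":[0,0,0],"gripper":0.2},{"xyz":[0,-0.0019,0.135],"rotation":[0,0,0],"gripper":0.2},{"xyz":[0,-0.0019,0.135],"rotation":[0,0,0],"gripper":0.2},{"xyz":[0,-0.0019,0.135],"rotation":[0,0,0],"gripper":0.2},{"xyz":[0,-0.0019,0.135],"rotation":[0,0,0],"gripper":0.2}]' --newtons 25

```text
time_s: 20.9
position: [0.4292, -0.0265, 0.0342]
tcp_rot: [0.001, -0.0, 1.0, -0.0]
force: [-2.4, 1.3, 11.0]
opening: 0.399
gripper_force: 24.2
```

carry_out --motion '[{"xyz":[0,0,-0.0125],"rotation":[0,0,0],"gripper":0.2},{"xyz":[0,0,-0.05],"rotation":[0,0,0],"gripper":0.2},{"xyz":[0,0,-0.1],"rotation":[0,0,0],"gripper":0.2},{"xyz":[0,0,-0.125],"rotation":[0,0,0],"gripper":0.2},{"xyz":[-0.025,0.025,-0.125],"rotation":[0,0,0],"gripper":0.2},{"xyz":[-0.0688,0.0713,-0.125],"rotation":[0,0,0],"gripper":0.2},{"xyz":[-0.1125,0.1188,-0.125],"rotation":[0,0,0],"gripper":0.2},{"xyz":[-0.1563,0.1675,-0.125],"rotation":[0,0,0],"gripper":0.2},{"xyz":[-0.1825,0.1963,-0.1125],"rotation":[0,0,0],"gripper":0.2},{"xyz":[-0.1825,0.1963,-0.075],"rotation":[0,0,0],"gripper":0.2},{"xyz":[-0.1825,0.1963,-0.0625],"rotation":[0,0,0],"gripper":0.2},{"xyz":[-0.1825,0.1963,-0.0625],"rotation":[0,0,0],"gripper":0.2}]'

```text
time_s: 22.4
position: [0.5746, 0.1303, 0.0835]
tcp_rot: [-0.0, 0.0, 1.0, -0.0]
force: [0.2, 1.6, -0.5]
opening: 0.395
gripper_force: 25.7
```

carry_out --motion '[{"xyz":[0,0,0],"rotation":[0,0,0],"gripper":0.2},{"xyz":[0,0,0],"rotation":[0,0,0],"gripper":0.2}]'

```text
time_s: 22.65
position: [0.5751, 0.1304, 0.0844]
tcp_rot: [0.001, 0.0, 1.0, 0.0]
force: [-0.1, 0.4, -1.5]
opening: 0.397
gripper_force: 25.7
```

Run:
```python
from h import *
s=shot('w12'); go((.575,.1305,.04)); print(s['st']['opening'])
for c in("amber","green"):
    for k in blobs(s["img"],c,300): print(c,cv2.boundingRect(k))
```

```text
t 22.7 pos [0.575  0.1305 0.0842] j6 -1.41 shift cm [0.01 0.   4.42] rot deg [ 0.01  0.07 -0.  ]
0.39714868377354773
amber (243, 228, 81, 120)
green (235, 182, 100, 72)
```

View pics/w12.png

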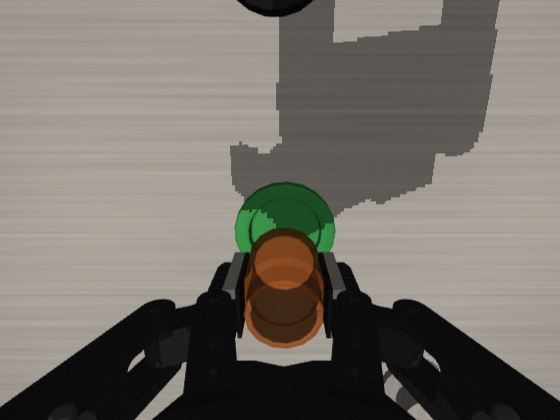

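The small jar is held at columns 243–323 with its base edge at row 228. The green nest is at columns 235–334 with its near edge at row 182.

Run:
```python
from h import *
s=load('w12.npy'); f=lambda u,v,z:np.round(plane(s,(u,v),z,s['st'])[0],4)
print("nest",f(284.5,181.5,.01)+[.034,0,0],"cols",f(234.5,230,.01),f(335,230,.01)); print("jar",f(284,227.5,.0842-.0342)+[.019,0,0])
```

```text
nest [0.5748 0.1308 0.01  ] cols [0.5735 0.0978 0.01  ] [0.5734 0.1642 0.01  ]
jar [0.5757 0.1304 0.05  ]
```

Scaled: 4.6 cm / 80 = 0.0575, 0.05 cm / 80 = 0.0006.

carry_out --motion '[{"xyz":[0.0006,0.0006,0.015],"rotation":[0,0,0],"gripper":0.2},{"xyz":[0.0006,0.0006,0.03],"rotation":[0,0,0],"gripper":0.2},{"xyz":[0.0006,0.0006,0.0425],"rotation":[0,0,0],"gripper":0.2},{"xyz":[0.0006,0.0006,0.05],"rotation":[0,0,0],"gripper":0.2},{"xyz":[0.0006,0.0006,0.0525],"rotation":[0,0,0],"gripper":0.2},{"xyz":[0.0006,0.0006,0.0538],"rotation":[0,0,0],"gripper":0.2},{"xyz":[0.0006,0.0006,0.055],"rotation":[0,0,0],"gripper":0.2},{"xyz":[0.0006,0.0006,0.0563],"rotation":[0,0,0],"gripper":0.2},{"xyz":[0.0006,0.0006,0.0575],"rotation":[0,0,0],"gripper":0.2},{"xyz":[0.0006,0.0006,0.0575],"rotation":[0,0,0],"gripper":0.2}]'

```text
time_s: 23.95
position: [0.5744, 0.1311, 0.0383]
tcp_rot: [0.0, -0.0, 1.0, 0.0]
force: [-6.3, -0.8, 10.8]
opening: 0.399
gripper_force: 27.1
```

Contact came at 4.1 mm. I'll release.

Scaled: -22 cm / 80 = -0.275, -20 cm / 80 = -0.25.

carry_out --motion '[{"xyz":[0,0,-0.0013],"rotation":[0,0,0],"gripper":0.45},{"xyz":[0,0,-0.0013],"rotation":[0,0,0],"gripper":0.6},{"xyz":[0,0,-0.0013],"rotation":[0,0,0],"gripper":0.75},{"xyz":[0,0,-0.0013],"rotation":[0,0,0],"gripper":0.9},{"xyz":[0,0,-0.0013],"rotation":[0,0,0],"gripper":0.95},{"xyz":[0,0,-0.0375],"rotation":[0,0,0],"gripper":1},{"xyz":[0,0,-0.1125],"rotation":[0,0,0],"gripper":1},{"xyz":[0,0,-0.1875],"rotation":[0,0,0],"gripper":1},{"xyz":[0,0,-0.25],"rotation":[0,0,0],"gripper":1},{"xyz":[0,0,-0.275],"rotation":[0,0,0],"gripper":1},{"xyz":[0,0,-0.275],"rotation":[0,0,0],"gripper":1}]'

```text
time_s: 25.32
position: [0.5746, 0.1311, 0.2585]
tcp_rot: [0.001, -0.0, 1.0, 0.0]
force: [-0.1, -0.6, -1.0]
opening: 1.004
gripper_force: 0.0
```

Run:
```python
from h import *
s=shot('w13')
```

```text
(no output)
```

View pics/w13.png

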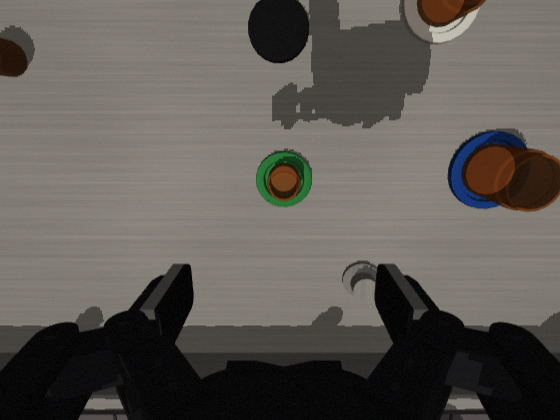

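All three jars stand centred in their nests: small at (284,181) in green, large at (492,170) in blue, medium at (440,8) in white. The arm is clear of everything.

```bash
python3 -c "
from station import order
print(order.hand_in())"
```

```text
the job is handed in; nothing more can be done
None
```

The job is handed in: the large, medium and small amber jars were set down gently, in that order, upright and centred in the blue, white and green nests, and the arm did not touch the other items; no verdict came back.

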